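# Slide a braked inspection stage against its pin stop

## Robot

A 6-joint arm with a two-finger parallel gripper is mounted at the origin on the work surface; the furniture and walls round the work are solid. World frame = base frame: x ahead of the robot, y to its left, z up, the work surface at z = 0. Lengths are in m, angles in rad, forces in N, time in s.
With the tool pointing down it reaches from about 0.275 to 0.85 m from the base axis. Payload 5.2 kg.
Tool frame: the origin (TCP) lies at the very end of the fingers, on their centre line; the grasp point (between the pads) lies 19 mm behind it; z points along the fingers, y is the line along which they close (so a half turn about z gives the same grasp; the last joint's range is limited). The gripper opens to 85 mm and grips with 20 to 120 N. Pads are 22 mm wide; open, the fingers measure 114 mm over their backs; the gripper's body (76 mm by 85 mm) begins 54 mm behind the grasp point. The pads swing forward as they close: fully open they stand 13 mm farther back than shut.
Start: joints at [-0.203, 0.259, 1.535, -0, 1.348, -0.203], TCP at [0.55, 0, 0.231] pointing down, gripper open.
Joint ranges: [-3.14, 3.14], [-0.91, 2.08], [0.19, 2.58], [-1.22, 4.36], [0.22, 2.71], [-3.12, 3.12]. Speed limits (rad/s): [2.57, 2.57, 3.14, 3.14, 3.14, 3.14].

## Interface

Orientations are given as a rotation vector (axis times angle).
In Python, from cell import arm, vision gives the robot as it stands.
- The arm moves only by the tool drive_tool, never from a script. Its argument "motion" is a list of rows, each an object of numbers: "grip": the closure, from -1 (fully open) to 1 (shut); "tx", "ty", "tz": the shift along the tool's x, y, z in m; "ax", "ay", "az": the turn, a rotation vector about the tool's x, y, z in rad. A call has 1 to 12 rows; each row shifts and turns the commanded pose from where the row before left it, along the tool's axes as they then stand; what a row does not reach is not made up. A row lasts 1/10 s, in which the tool goes at most 50 mm and 8.59 degrees, less where a joint would pass 70% of its speed; a pose out of reach is approached as far as the arm can. A call is refused whole if a number of a shift passes 0.05 or a number of a turn 0.15, either way. A call with a gripper value outside its range is refused whole. The fingers move at their own pace and stop on an object; the grip force is fixed at half the most. Time passes only in rows, so rows that do not move let the fingers close. It gives the time, the measured TCP pose, the force, the opening and the grip force at its end, in the units of the state.
- arm.read_state(): the state, without advancing time (a new reading comes with each control period).
- vision.get_image(name): name is "scene" or "side" or "wrist"; returns a dict with "image" (400x640x3 uint8, red, green, blue), "camera_matrix" (3x3 intrinsics, pixels), "xyz" and "orientation" of the camera in the world. Camera axes: x right, y down, z forward; pixel columns grow to the right and rows downward; lengths in m; the calibration is good to about 2 mm. A picture is of the moment at which its call begins. There is no depth.
- arm.finish_job(): hands the job in; it is judged then, once.
The state is a dict: "time_s": time; "qpos": joint angles; "joint_vel": joint speeds; "joint_efforts": joint torques, N m; "tcp_pos": TCP position; "tool_rot": TCP orientation; "ft_force": force on the tool from outside, world axes, zero at the start; "torque": the same for the moment, N m; "opening": finger opening in m; "gripper_force": force on a finger pad.
Only numpy, scipy, OpenCV 4.12 (cv2) and the standard library are available. Lean on these libraries where they do the work, as an engineer would, in place of code of your own. Each camera call takes 0.05 s, during which the arm holds its last target. There are 200 camera calls.

## Task

Bring the carriage of the slide stage to its inspection position. Press down the pad in the middle of the carriage to free its brake, keep it pressed, and push the carriage along the rail until it rests against the stop that carries the upright pin, then let the pad come up again so that the brake holds it there. Use the shut fingertips only: never shove the carriage while its brake is on, grasp or lift nothing, and leave the loose things round the stage where they are.

Things in the scene. Friction and masses are not known exactly. Their poses are not given: they have to be found in the camera images.
- stage: Fixed slide stage: aluminium base plate 84 x 290 x 8 mm with a dark steel rail 24 mm wide, 280 mm long, up to z = 20 mm. Origin: centre of the plate's underside, on the work surface; its y axis runs along the rail, its x axis across it (the carriage's tray lies on the +x side). The stage lies at a different place and yaw each time.
- carriage (a joint): Position (m) of the carriage's middle along the stage's y axis from the stage's origin; positive is toward +y of the stage; -0.12 to 0.12. With the brake on the carriage is held by a friction of about 25 N; with the pad pressed it runs with about 1 N. The carriage moves only along the rail and cannot be lifted.
- carriage_mid (a point): Middle of the carriage, over the rail's centreline, 30 mm above the work surface. The carriage is 70 mm long along the rail, 56 mm wide. At each end a black cheek 11 mm thick stands up across it, top 48 mm above the work surface; the gap between the cheeks is 48 mm long, open at both sides, with the pad in it. Shut fingertips fit in the gap and may push against either cheek.
- pad_top (a point): Centre of the top face of the grey ribbed pad in the carriage's middle; 30 mm (stage x) by 46 mm (along the rail), 40 mm above the work surface when up. It moves with the carriage.
- tray_mid (a point): Top centre of the clear tray, 51 mm square, fixed on a wing of the carriage on the stage's +x side, 56 mm from the rail's centreline; top 41 mm above the work surface. It moves with the carriage.
- pad (a joint): How far the pad is pressed (m): 0 up, brake on; 0.006 fully down. A spring pushes it up: about 9 N starts it, about 13 N holds it fully down. The brake is off as soon as the pad is down by more than about 1 mm; pressed 3 mm or more counts as pressed.
- pin_stop_mid (a point): The wanted stop: fixed steel block across the rail, 16 mm along it, 60 mm across, with an upright ball-headed pin (see pin_head). The point is the middle of the block's top face, over the rail's centreline, 30 mm above the work surface. It may be at either end of the rail, 90 to 120 mm from the stage's origin. With the carriage resting against it, it is 43 mm from carriage_mid.
- pin_head (a point): Centre of the 14 mm steel ball on the 8 mm upright pin of the wanted stop: 68 mm above the work surface, 34 mm from the rail's centreline on the stage's +x side.
- plain_stop_mid (a point): The other stop, at the rail's other end: the same block with no pin. The point lies in the middle of its top face.
- vial: Bystander: loose vial with a ribbed cap, 25 mm across, 51 mm high, close to the stage on its -x side. Origin: centre of its underside.
- weight: Bystander: loose 50 g brass weight, 17 mm across, 30 mm high, close to the stage on its -x side. Origin: centre of its underside.
- gel_box: Bystander: loose clear box 55 x 55 x 13 mm. Origin: centre of its underside.
- spool: Bystander: loose solder spool, 52 mm across, 32 mm high. Origin: centre of its underside.
- tape: Bystander: loose roll of white tape, 82 mm across, 18 mm high. Origin: centre of its underside.
- loupe: Bystander: loose black eye loupe, 37 mm across, 35 mm high. Origin: centre of its underside.
- fuses: Bystander: loose small white carton 36 x 50 x 45 mm. Origin: centre of its underside.

How it is judged:
By the outcome, as a careful person would: the job done as asked, in the order asked, and still so for the second after the job is handed in, with the robot touching nothing.
It also fails if it takes over 42 s, if anything falls off the work surface, if the arm or the gripper's body presses on something with over 40 N, if the wrist force passes 120 N, or if a joint passes its speed limit or range.

## Working session

There is one attempt and no reset: what is moved stays moved. The work goes in short steps, Python scripts to look and compute and a tool call to move; the robot and the scene stay as the last step left them, time stands still between calls to the robot, and variables do not carry over. Pictures are saved under pics/ and viewed, at most 10 in all, crops included, and the job is handed in when it is done.

Besides the shell and the picture viewer there is one more tool, called after "Request:" in YAML: its name, and indented under it one key for each argument. drive_tool: Moves the arm, as the interface text tells. Its arguments: {"type":"object","properties":{"motion":{"type":"array","items":{"type":"object","properties":{"grip":{"type":"number"},"tx":{"type":"number"},"ty":{"type":"number"},"tz":{"type":"number"},"ax":{"type":"number"},"ay":{"type":"number"},"az":{"type":"number"}}}}},"required":["motion"]}

```bash
mkdir -p pics; cat > h.py <<'E'
import numpy as np, cv2
from scipy.spatial.transform import Rotation as R
from cell import arm, vision
def rot(o):
    o=np.array(o,float)
    return o if o.shape==(3,3) else (R.from_rotvec(o).as_matrix() if o.size==3 else R.from_quat(o).as_matrix())
def ray(d,p):
    K=np.array(d["camera_matrix"]);v=rot(d["orientation"])@np.linalg.inv(K)@np.array([p[0],p[1],1.]);return np.array(d["xyz"]),v
def onz(d,p,z):
    o,v=ray(d,p);return o+v*(z-o[2])/v[2]
def proj(d,P):
    c=rot(d["orientation"]).T@(np.array(P)-d["xyz"]);q=np.array(d["camera_matrix"])@c;return q[:2]/q[2]
def tri(d1,p1,d2,p2):
    a,u=ray(d1,p1);b,v=ray(d2,p2);t=np.linalg.lstsq(np.c_[u,-v],b-a,rcond=None)[0]
    return (a+u*t[0]+b+v*t[1])/2,np.linalg.norm(a+u*t[0]-b-v*t[1])
def snap(n,f):
    d=vision.get_image(n);cv2.imwrite(f"pics/{f}.png",d["image"][:,:,::-1]);np.save(f"pics/{f}.npy",d,allow_pickle=True);return d
def load(f): return np.load(f"pics/{f}.npy",allow_pickle=True).item()
E
python3 - <<'E'
from h import *
for n in ["scene","side","wrist"]:
    d=snap(n,n+"0");print(n,d["xyz"],d["orientation"],np.array(d["camera_matrix"]).tolist())
print(arm.read_state())
E
```

```text
scene [ 0.04654403 -0.82076373  0.60380691] [-2.0214412   0.49272373 -0.26783354] [[494.2302037480537, 0.0, 319.06036806798465], [0.0, 494.2302037480537, 196.24948710316895], [0.0, 0.0, 1.0]]
side [ 0.56682918 -0.596066    0.92677693] [-2.48565286 -0.27258483  0.06555779] [[388.90893201958136, 0.0, 320.5660816403494], [0.0, 388.90893201958136, 195.4721771515243], [0.0, 0.0, 1.0]]
wrist [0.55129662 0.07867594 0.37282905] [ 2.83035451e+00 -5.99980454e-04 -1.32312850e-03] [[355.6924891487958, 0.0, 317.2062234921989], [0.0, 355.6924891487958, 199.43958997870672], [0.0, 0.0, 1.0]]
{'time_s': 0.15, 'qpos': array([-2.02828519e-01,  2.59159627e-01,  1.53583080e+00,  7.38411672e-06,
        1.34798774e+00, -2.02765367e-01]), 'joint_vel': array([ 0.00128146, -0.00301147, -0.00325709, -0.00039931, -0.00126187,
       -0.00107799]), 'joint_efforts': array([ 2.27439166e-03, -4.46383452e+01, -2.90821481e+01, -2.12644927e-04,
        8.17353168e-03,  2.13274996e-05]), 'tcp_pos': array([5.49601634e-01, 9.23220650e-05, 2.30674619e-01]), 'tool_rot': array([-2.22069236e+00, -2.22054849e+00,  1.18754031e-03]), 'ft_force': array([ 0.23044595,  0.43873723, -0.56506731]), 'torque': array([-0.01086551, -0.00087629, -0.0072559 ]), 'gripper_force': 0.0, 'opening': 0.08536850133687886}
```

View pics/scene0.png

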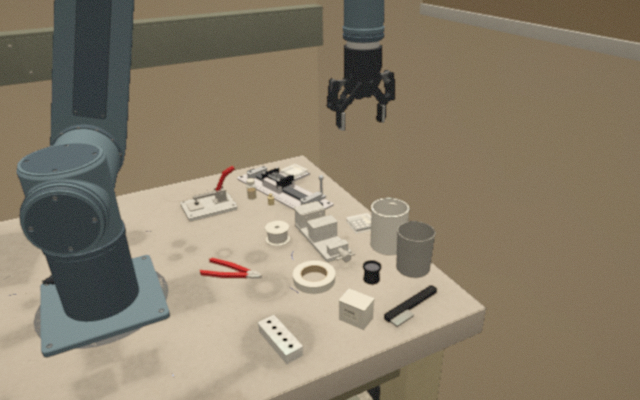

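View pics/side0.png

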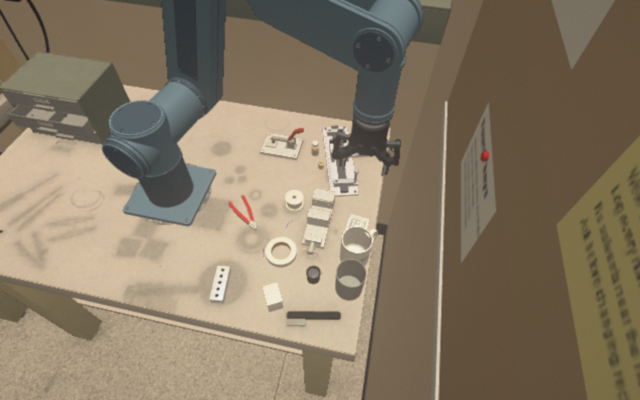

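View pics/wrist0.png

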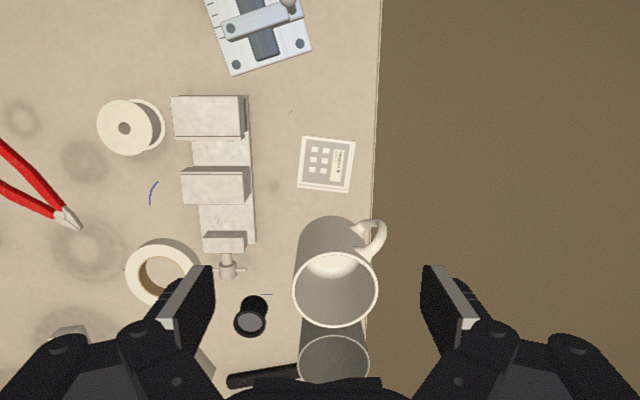

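The scene and side views show the stage at the far left of the table. In the scene view its near end is at about (325,205), with the pin at about (321,182). In the wrist view the pin stop's block is at about (258,22) and the ball at about (290,3). The vial and weight are to its left. I'll work out a rough position and zoom in on both fixed views.

```bash
python3 - <<'E'
from h import *
w=load("wrist0");s=load("scene0");d=load("side0")
print(onz(w,(258,22),.03),onz(w,(290,3),.068),onz(s,(321,182),.068))
a=cv2.resize(s["image"][150:220,170:345],None,fx=4.5,fy=4.5,interpolation=3)
b=cv2.resize(d["image"][115:205,250:400],None,fx=4.5,fy=4.5,interpolation=3)[:,:,:]
c=np.zeros((600,800,3),np.uint8);
a=a[:315,:787];c[:a.shape[0],:a.shape[1]]=a
b=cv2.resize(d["image"][118:200,300:400],None,fx=3.4,fy=3.4,interpolation=3);c[320:320+b.shape[0],:b.shape[1]]=b[:280]
cv2.imwrite("pics/c0.png",c[:,:,::-1])
E
```

```text
[0.49937307 0.1310493  0.03      ] [0.53027271 0.13837515 0.068     ] [0.51713739 0.1228523  0.068     ]
```

View pics/c0.png

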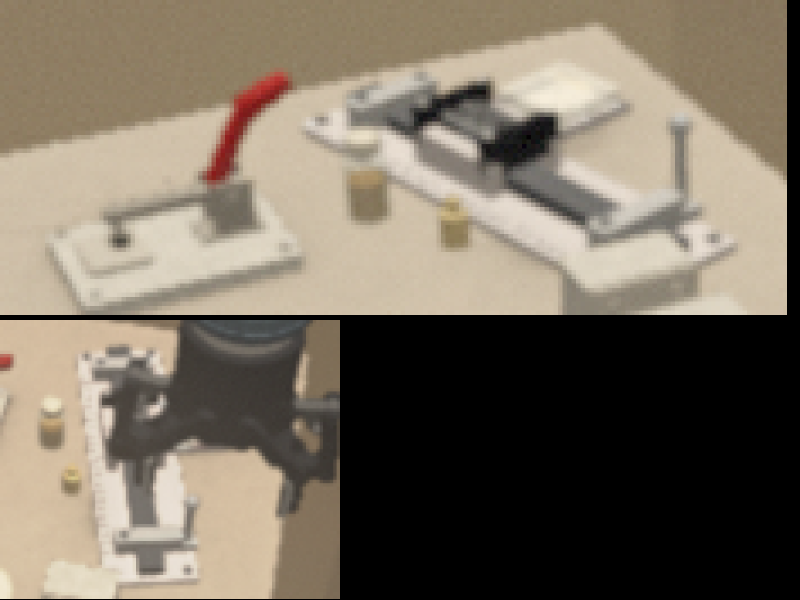

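The crop shows the tray and pin on the right (world +x), with the pin stop at the end nearer the camera (world −y). The vial and weight are on the left. I'll shut the gripper and move over the stage for a close look.

Request:
drive_tool:
  motion:
    - {"grip": 1,"tx": 0.04,"ty": -0.01,"tz": 0}
    - {"grip": 1,"tx": 0.04,"ty": -0.01}
    - {"grip": 1,"tx": 0.04,"ty": -0.01}
    - {"grip": 1,"tx": 0.04,"ty": -0.01}
    - {"grip": 1,"tx": 0.04,"ty": -0.01}
    - {"grip": 1,"tx": 0.03,"ty": -0.01}
    - {"grip": 1}
    - {"grip": 1}
    - {"grip": 1}

```text
validation failed for argument at $.mo...
```

```bash
python3 - <<'E'
from h import *
d=snap("wrist","w1");snap("side","s1");snap("scene","c1");print(arm.read_state()["tcp_pos"],d["xyz"],d["orientation"])
E
```

```text
[5.49835105e-01 5.84726071e-05 2.31021450e-01] [0.55133863 0.07866729 0.37293344] [ 2.83030588e+00 -6.51821682e-04 -9.88342919e-04]
```

View pics/w1.png

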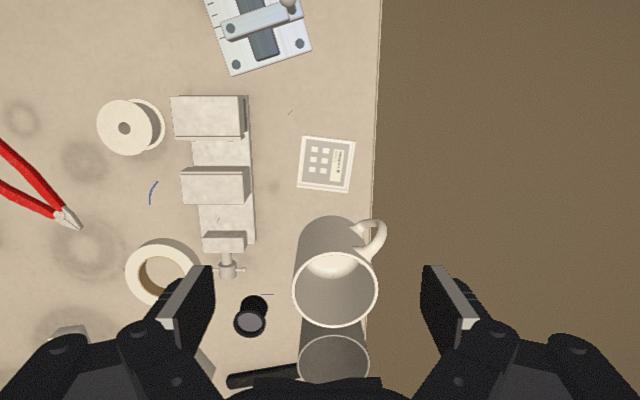

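The move was refused, so the view hasn't changed. I'll retry with every field filled in.

Request:
drive_tool:
  motion:
    - {"grip": 1,"tx": 0.04,"ty": -0.01,"tz": 0,"ax": 0,"ay": 0,"az": 0}
    - {"grip": 1,"tx": 0.04,"ty": -0.01,"tz": 0,"ax": 0,"ay": 0,"az": 0}
    - {"grip": 1,"tx": 0.04,"ty": -0.01,"tz": 0,"ax": 0,"ay": 0,"az": 0}
    - {"grip": 1,"tx": 0.04,"ty": -0.01,"tz": 0,"ax": 0,"ay": 0,"az": 0}
    - {"grip": 1,"tx": 0.04,"ty": -0.01,"tz": 0,"ax": 0,"ay": 0,"az": 0}
    - {"grip": 1,"tx": 0.03,"ty": -0.01,"tz": 0,"ax": 0,"ay": 0,"az": 0}
    - {"grip": 1,"tx": 0,"ty": 0,"tz": 0,"ax": 0,"ay": 0,"az": 0}
    - {"grip": 1,"tx": 0,"ty": 0,"tz": 0,"ax": 0,"ay": 0,"az": 0}

```text
time_s: 1.1
tcp_pos: [0.4897, 0.2305, 0.2313]
tool_rot: [2.219, 2.224, -0.0]
ft_force: [-0.5, 0.1, 0.1]
opening: -0.0002
gripper_force: 0.0
```

```bash
python3 - <<'E'
from h import *
d=snap("wrist","w1");snap("side","s1");snap("scene","c1");print(arm.read_state()["tcp_pos"],d["xyz"],d["orientation"])
E
```

```text
[0.49041743 0.22906647 0.23126512] [0.49106929 0.30919134 0.37346564] [2.82955388e+00 2.02157297e-03 1.50007703e-03]
```

View pics/w1.png

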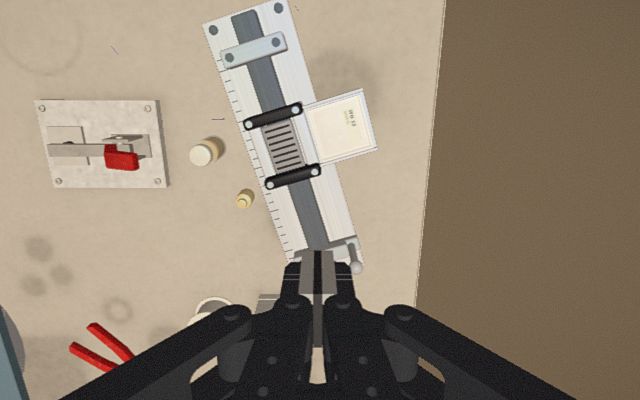

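The wrist view shows the far cheek at about (273,116), the near cheek at (293,176) and the pad at (283,146). The plain stop is at (254,50), the ball at (357,267) and the tray at (340,127). The near stop is partly hidden behind the fingers. Next I'll measure these with masks.

```bash
python3 - <<'E'
from h import *
w=load("w1");im=w["image"];g=im.max(2)
m=((g<60)*255).astype(np.uint8);m[:,:200]=0;m[:,400:]=0;m[225:]=0;m[:95]=0
m=cv2.morphologyEx(m,cv2.MORPH_CLOSE,np.ones((5,5)))
P=[]
for c in cv2.findContours(m,0,2)[0]:
    if cv2.contourArea(c)>300:
        r=cv2.minAreaRect(c);print(r);p=onz(w,r[0],.048);P.append(p);print(p)
        b=cv2.boxPoints(r);q=np.array([onz(w,x,.048)[:2] for x in b]);print("sides mm",np.linalg.norm(q-np.roll(q,1,0),axis=1)*1e3)
P.sort(key=lambda p:p[1]);a,b=P[0],P[-1];u=(b-a)[:2];L=np.linalg.norm(u);u/=L
mid=(a+b)[:2]/2;print("sep",L,"mid",mid,"u",u,"yaw",np.degrees(np.arctan2(-u[0],u[1])))
xs=np.array([u[1],-u[0]])
for n,px,z in [("plain",(254,50),.03),("ball",(357,267),.068),("tray",(340,127),.041),("pad",(283,146),.04),("railend",(245,11),.02)]:
    p=onz(w,px,z)[:2];print(n,p,"rel carriage x,y",(p-mid)@xs,(p-mid)@u)
E
```

```text
((291.5642395019531, 173.3807373046875), (18.294483184814453, 57.565364837646484), 73.3007583618164)
[0.46737529 0.22988925 0.048     ]
sides mm [17.64803027 54.09476649 17.36575791 54.95027583]
((272.66217041015625, 116.02703094482422), (12.498650550842285, 60.655216217041016), 72.89727020263672)
[0.4515652 0.2824848 0.048    ]
sides mm [10.91141837 54.39790953 10.73943949 54.95211458]
sep 0.05492040516529745 mid [0.45947025 0.25618703] u [-0.28787267  0.95766869] yaw 16.73063852913778
plain [0.43483463 0.33860925] rel carriage x,y 0.000134347676848341 0.08602509816208108
ball [0.52983428 0.14245973] rel carriage x,y 0.03464644736693138 -0.12916895640877146
tray [0.51240557 0.27212348] rel carriage x,y 0.055282169317972155 2.3204897361091034e-05
pad [0.45929073 0.25433449] rel carriage x,y -0.0007052088683498979 -0.0017224361479727278
railend [0.4268788  0.37163272] rel carriage x,y 0.002021847369119705 0.11994091427529663
```

The cheeks are 54 × 11 mm as expected. The near cheek's mask also takes in its face, so I place the carriage middle from the far cheek: (0.460, 0.254), yaw 16.7°. The ball is 34.6 mm off the rail line (34 given) and the tray 55.3 mm (56 given), so both agree. Travel to the pin stop is about 84 mm. Now I'll turn, centre and come down above the gap.

Request:
drive_tool:
  motion:
    - {"grip": 1,"tx": 0,"ty": 0,"tz": 0,"ax": 0,"ay": 0,"az": -0.146}
    - {"grip": 1,"tx": 0,"ty": 0,"tz": 0,"ax": 0,"ay": 0,"az": -0.146}
    - {"grip": 1,"tx": 0.033,"ty": -0.022,"tz": 0,"ax": 0,"ay": 0,"az": 0}
    - {"grip": 1,"tx": 0,"ty": 0,"tz": 0.04,"ax": 0,"ay": 0,"az": 0}
    - {"grip": 1,"tx": 0,"ty": 0,"tz": 0.04,"ax": 0,"ay": 0,"az": 0}
    - {"grip": 1,"tx": 0,"ty": 0,"tz": 0.04,"ax": 0,"ay": 0,"az": 0}
    - {"grip": 1,"tx": 0,"ty": 0,"tz": 0.04,"ax": 0,"ay": 0,"az": 0}
    - {"grip": 1,"tx": 0,"ty": 0,"tz": 0.01,"ax": 0,"ay": 0,"az": 0}
    - {"grip": 1,"tx": 0,"ty": 0,"tz": 0,"ax": 0,"ay": 0,"az": 0}
    - {"grip": 1,"tx": 0,"ty": 0,"tz": 0,"ax": 0,"ay": 0,"az": 0}

```text
time_s: 2.25
tcp_pos: [0.461, 0.2552, 0.0628]
tool_rot: [1.875, 2.519, 0.003]
ft_force: [0.7, 0.5, -0.3]
opening: 0.0001
gripper_force: 0.0
```

```bash
python3 - <<'E'
from h import *
d=snap("wrist","w2")
t=arm.read_state()["tcp_pos"]; print(t,arm.read_state()["tool_rot"],proj(d,t))
u=np.array([-.2879,.9577]);xs=np.array([.9577,.2879]);e=t[:2]-[.460,.2542];print("off xs,u",e@xs,e@u)
E
```

```text
[0.4613115  0.25547163 0.06332689] [1.87415516 2.51862237 0.00461763] [314.48912608 268.2641177 ]
off xs,u 0.0016221235644262378 0.0008402553384396706
```

View pics/w2.png

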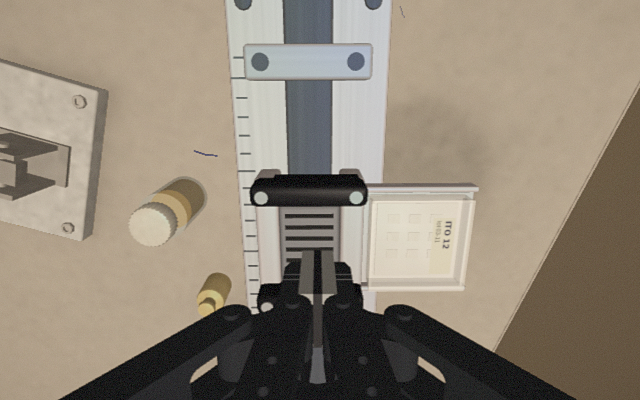

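The tool's yaw matches the rail. The far cheek is at (309,190), the plain stop at (308,61), and the fingertips hang over the pad at about (316,268). I'll refine the offset from this close view.

```bash
python3 - <<'E'
from h import *
d=load("w2");t=arm.read_state()["tcp_pos"]
u=np.array([-.2879,.9577]);xs=np.array([.9577,.2879])
for n,p,z in [("cheekTopEdge",(308.5,178),.048),("cheekLowEdge",(309,205),.048),("L",(250,190),.048),("R",(367,190),.048),("plain",(308,61),.03),("padL",(280,228),.04),("padR",(340,228),.04)]:
    q=onz(d,p,z)[:2]-t[:2];print(n,"xs,u",(q@xs*1e3).round(1),(q@u*1e3).round(1))
E
```

```text
cheekTopEdge xs,u -2.6 37.6
cheekLowEdge xs,u -2.5 24.6
L xs,u -29.6 32.0
R xs,u 24.2 31.9
plain xs,u -2.8 88.4
padL xs,u -17.3 9.8
padR xs,u 12.7 9.7
```

The carriage middle is at about xs −2.5 mm, u +1 mm from the tool. I'll correct for that and press.

Request:
drive_tool:
  motion:
    - {"grip": 1,"tx": 0.001,"ty": -0.0025,"tz": 0,"ax": 0,"ay": 0,"az": 0}
    - {"grip": 1,"tx": 0,"ty": 0,"tz": 0.01,"ax": 0,"ay": 0,"az": 0}
    - {"grip": 1,"tx": 0,"ty": 0,"tz": 0.008,"ax": 0,"ay": 0,"az": 0}
    - {"grip": 1,"tx": 0,"ty": 0,"tz": 0.005,"ax": 0,"ay": 0,"az": 0}
    - {"grip": 1,"tx": 0,"ty": 0,"tz": 0.002,"ax": 0,"ay": 0,"az": 0}
    - {"grip": 1,"tx": 0,"ty": 0,"tz": 0.002,"ax": 0,"ay": 0,"az": 0}
    - {"grip": 1,"tx": 0,"ty": 0,"tz": 0,"ax": 0,"ay": 0,"az": 0}
    - {"grip": 1,"tx": 0,"ty": 0,"tz": 0,"ax": 0,"ay": 0,"az": 0}

```text
time_s: 3.1
tcp_pos: [0.4568, 0.2557, 0.035]
tool_rot: [1.874, 2.521, 0.0]
ft_force: [-2.3, -1.0, 11.6]
opening: 0.0002
gripper_force: 5.7
```

The pad is down about 4–5 mm at 11.6 N. Now I'll push toward the pin stop (−tool x) while holding that depth.

Request:
drive_tool:
  motion:
    - {"grip": 1,"tx": -0.003,"ty": 0,"tz": 0.0005,"ax": 0,"ay": 0,"az": 0}
    - {"grip": 1,"tx": -0.004,"ty": 0,"tz": 0,"ax": 0,"ay": 0,"az": 0}
    - {"grip": 1,"tx": -0.004,"ty": 0,"tz": 0,"ax": 0,"ay": 0,"az": 0}
    - {"grip": 1,"tx": -0.004,"ty": 0,"tz": 0,"ax": 0,"ay": 0,"az": 0}
    - {"grip": 1,"tx": -0.004,"ty": 0,"tz": 0,"ax": 0,"ay": 0,"az": 0}
    - {"grip": 1,"tx": -0.004,"ty": 0,"tz": 0,"ax": 0,"ay": 0,"az": 0}
    - {"grip": 1,"tx": -0.004,"ty": 0,"tz": 0,"ax": 0,"ay": 0,"az": 0}
    - {"grip": 1,"tx": 0,"ty": 0,"tz": 0,"ax": 0,"ay": 0,"az": 0}

```text
time_s: 3.9
tcp_pos: [0.4647, 0.2294, 0.0346]
tool_rot: [1.874, 2.521, 0.0]
ft_force: [-3.2, -1.4, 11.3]
opening: 0.0002
gripper_force: 5.8
```

```bash
python3 - <<'E'
from h import *
d=load("w2");d=snap("wrist","w3");t=arm.read_state();p=t["tcp_pos"];u=np.array([-.2879,.9577]);xs=np.array([.9577,.2879])
print(p,t["ft_force"],t["ft_force"][:2]@u,t["ft_force"][:2]@xs)
m=((d["image"].max(2)<60)*255).astype(np.uint8);m[240:]=0;m[:80]=0;m[:,:220]=0;m[:,420:]=0
for c in cv2.findContours(m,0,2)[0]:
    if cv2.contourArea(c)>300:
        r=cv2.boundingRect(c);print(r);q=onz(d,(r[0]+r[2]/2,r[1]+r[3]),.048)[:2]-p[:2];print("inner edge",q@xs,q@u)
E
```

```text
[0.46471809 0.22947041 0.0345726 ] [-2.63351496 -1.85044228 11.0629997 ] -1.0139796168918844 -3.0548596109997486
(247, 193, 140, 40)
inner edge 0.0014930776060857974 0.02271788468439831
```

The carriage is following through friction on the pad: it has moved about 27 mm and the cheek's offset from the tool hasn't changed. I'll continue.

Request:
drive_tool:
  motion:
    - {"grip": 1,"tx": -0.004,"ty": 0,"tz": 0,"ax": 0,"ay": 0,"az": 0}
    - {"grip": 1,"tx": -0.005,"ty": 0,"tz": 0,"ax": 0,"ay": 0,"az": 0}
    - {"grip": 1,"tx": -0.005,"ty": 0,"tz": 0,"ax": 0,"ay": 0,"az": 0}
    - {"grip": 1,"tx": -0.005,"ty": 0,"tz": 0,"ax": 0,"ay": 0,"az": 0}
    - {"grip": 1,"tx": -0.005,"ty": 0,"tz": 0,"ax": 0,"ay": 0,"az": 0}
    - {"grip": 1,"tx": -0.005,"ty": 0,"tz": 0,"ax": 0,"ay": 0,"az": 0}
    - {"grip": 1,"tx": -0.005,"ty": 0,"tz": 0,"ax": 0,"ay": 0,"az": 0}
    - {"grip": 1,"tx": -0.005,"ty": 0,"tz": 0,"ax": 0,"ay": 0,"az": 0}
    - {"grip": 1,"tx": -0.005,"ty": 0,"tz": 0,"ax": 0,"ay": 0,"az": 0}
    - {"grip": 1,"tx": -0.004,"ty": 0,"tz": 0,"ax": 0,"ay": 0,"az": 0}
    - {"grip": 1,"tx": 0,"ty": 0,"tz": 0,"ax": 0,"ay": 0,"az": 0}

```text
time_s: 5.05
tcp_pos: [0.4787, 0.1833, 0.0346]
tool_rot: [1.874, 2.52, 0.0]
ft_force: [-2.7, -2.0, 11.3]
opening: 0.0001
gripper_force: 5.8
```

Request:
drive_tool:
  motion:
    - {"grip": 1,"tx": -0.003,"ty": 0,"tz": 0,"ax": 0,"ay": 0,"az": 0}
    - {"grip": 1,"tx": -0.003,"ty": 0,"tz": 0,"ax": 0,"ay": 0,"az": 0}
    - {"grip": 1,"tx": -0.003,"ty": 0,"tz": 0,"ax": 0,"ay": 0,"az": 0}
    - {"grip": 1,"tx": -0.003,"ty": 0,"tz": 0,"ax": 0,"ay": 0,"az": 0}
    - {"grip": 1,"tx": 0,"ty": 0,"tz": 0,"ax": 0,"ay": 0,"az": 0}

```text
time_s: 5.55
tcp_pos: [0.4819, 0.1735, 0.0346]
tool_rot: [-1.875, -2.52, -0.004]
ft_force: [-3.0, 5.2, 11.7]
opening: -0.0002
gripper_force: 5.8
```

```bash
cat > m.py <<'E'
from h import *
import sys
d=snap("wrist",sys.argv[1]);t=arm.read_state();p=t["tcp_pos"];u=np.array([-.2879,.9577]);xs=np.array([.9577,.2879])
print(p,t["ft_force"],"u,xs",t["ft_force"][:2]@u,t["ft_force"][:2]@xs)
m=((d["image"].max(2)<60)*255).astype(np.uint8);m[250:]=0;m[:80]=0;m[:,:220]=0;m[:,420:]=0
for c in cv2.findContours(m,0,2)[0]:
    if cv2.contourArea(c)>300:
        r=cv2.boundingRect(c);print(r);Q=onz(d,(r[0]+r[2]/2,r[1]+r[3]),.048)[:2];q=Q-p[:2];print("inner edge",q@xs,q@u,"from start cheek",(Q-[.460,.2542])@u-.024)
E
python3 m.py w4
```

```text
[0.48191943 0.17353535 0.03464035] [-3.9002365   5.43764616 12.10591657] u,xs 6.3305118166389995 -2.1697581630741283
(246, 187, 141, 40)
inner edge 0.001299282174520081 0.02525219797290241 from start cheek -0.08231093791628459
```

The force along the rail rose to 6 N and the cheek has stopped following, which means the stop is reached after about 83 mm. I'll push a few mm more to make sure, then check.

Request:
drive_tool:
  motion:
    - {"grip": 1,"tx": -0.003,"ty": 0,"tz": 0,"ax": 0,"ay": 0,"az": 0}
    - {"grip": 1,"tx": -0.003,"ty": 0,"tz": 0,"ax": 0,"ay": 0,"az": 0}
    - {"grip": 1,"tx": 0,"ty": 0,"tz": 0,"ax": 0,"ay": 0,"az": 0}

```text
time_s: 5.9
tcp_pos: [0.4839, 0.1681, 0.0347]
tool_rot: [-1.875, -2.52, -0.005]
ft_force: [-2.5, 6.3, 11.3]
opening: 0.0003
gripper_force: 5.7
```

```bash
python3 m.py w5
```

```text
[0.48388348 0.1680639  0.03472673] [-2.65396626  7.29139066 10.90247422] u,xs 7.747041721914913 -0.4425121141707033
(245, 174, 142, 40)
inner edge 0.0011057252744143958 0.030638899652331672 from start cheek -0.08272969713706184
```

The tool slid 6 mm on the pad and the carriage stayed put, so it is resting on the stop. I'll lift straight up.

Request:
drive_tool:
  motion:
    - {"grip": 1,"tx": 0,"ty": 0,"tz": -0.003,"ax": 0,"ay": 0,"az": 0}
    - {"grip": 1,"tx": 0,"ty": 0,"tz": -0.003,"ax": 0,"ay": 0,"az": 0}
    - {"grip": 1,"tx": 0,"ty": 0,"tz": -0.006,"ax": 0,"ay": 0,"az": 0}
    - {"grip": 1,"tx": 0,"ty": 0,"tz": -0.02,"ax": 0,"ay": 0,"az": 0}
    - {"grip": 1,"tx": 0,"ty": 0,"tz": -0.04,"ax": 0,"ay": 0,"az": 0}
    - {"grip": 1,"tx": 0,"ty": 0,"tz": -0.05,"ax": 0,"ay": 0,"az": 0}
    - {"grip": 1,"tx": 0.04,"ty": 0,"tz": -0.03,"ax": 0,"ay": 0,"az": 0}
    - {"grip": 1,"tx": 0.04,"ty": 0,"tz": 0,"ax": 0,"ay": 0,"az": 0}
    - {"grip": 1,"tx": 0.02,"ty": 0,"tz": 0,"ax": 0,"ay": 0,"az": 0}
    - {"grip": 1,"tx": 0,"ty": 0,"tz": 0,"ax": 0,"ay": 0,"az": 0}
    - {"grip": 1,"tx": 0,"ty": 0,"tz": 0,"ax": 0,"ay": 0,"az": 0}

```text
time_s: 7.05
tcp_pos: [0.4544, 0.2621, 0.1853]
tool_rot: [1.873, 2.522, -0.002]
ft_force: [-0.5, -0.6, -0.2]
opening: -0.0002
gripper_force: 0.0
```

```bash
python3 - <<'E'
from h import *
snap("wrist","w6");t=arm.read_state();print(t["tcp_pos"],t["ft_force"],t["time_s"])
E
```

```text
[0.45464045 0.2615967  0.18524066] [ 0.13764857  0.81482319 -1.05102329] 7.1
```

View pics/w6.png

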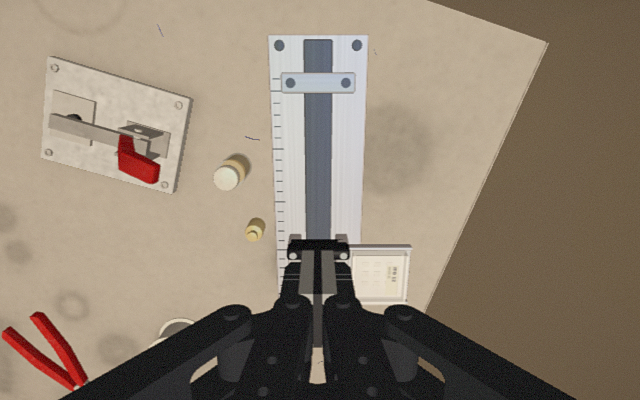

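The carriage is now far down the rail, with its far cheek at about (318,247). The vial (228,177) and weight (254,230) haven't moved. The stop is hidden behind the fingers, so I'll shift back over it to check the contact.

Request:
drive_tool:
  motion:
    - {"grip": 1,"tx": -0.04,"ty": 0,"tz": 0,"ax": 0,"ay": 0,"az": 0}
    - {"grip": 1,"tx": -0.04,"ty": 0,"tz": 0,"ax": 0,"ay": 0,"az": 0}
    - {"grip": 1,"tx": -0.04,"ty": 0,"tz": 0,"ax": 0,"ay": 0,"az": 0}
    - {"grip": 1,"tx": -0.04,"ty": 0,"tz": 0,"ax": 0,"ay": 0,"az": 0}
    - {"grip": 1,"tx": -0.04,"ty": 0,"tz": 0,"ax": 0,"ay": 0,"az": 0}
    - {"grip": 1,"tx": 0,"ty": 0,"tz": 0,"ax": 0,"ay": 0,"az": 0}
    - {"grip": 1,"tx": 0,"ty": 0,"tz": 0,"ax": 0,"ay": 0,"az": 0}

```text
time_s: 7.8
tcp_pos: [0.5123, 0.0687, 0.1853]
tool_rot: [-1.879, -2.516, 0.001]
ft_force: [-0.7, 0.5, 0.4]
opening: -0.0
gripper_force: 0.0
```

```bash
python3 - <<'E'
from h import *
snap("wrist","w7");t=arm.read_state();print(t["tcp_pos"],t["time_s"])
E
```

```text
[0.51202064 0.06983043 0.1853714 ] 7.85
```

View pics/w7.png

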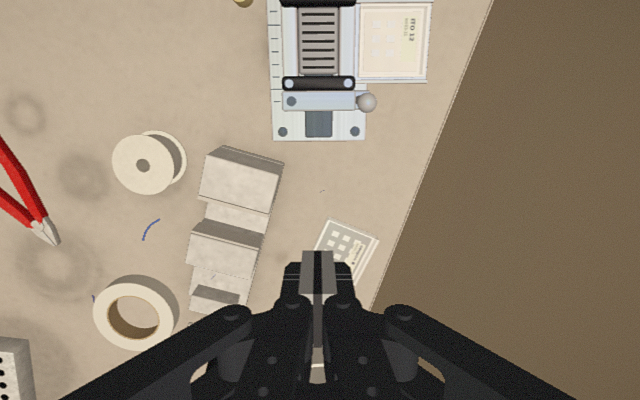

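The near cheek (318,83) sits right against the pin stop's block (318,101) with no gap. The pad is up and nothing else has moved, so I'm handing in.

```bash
python3 -c "
from cell import arm
print(arm.finish_job())"
```

```text
the job is handed in; nothing more can be done
None
```

The carriage is resting against the pin stop with the pad up and the brake on, the loose things I could see near the stage hadn't moved, and I handed the job in at about 8 s.

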